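# Turn over the centrifuge bucket lids and reject the one without a boss

## Task

Three cast lids of centrifuge buckets lie closed side up on the black rubber mat. Turn every one of them over and check inside: a sound lid has a round boss standing in the middle of its hollow, and one lid has lost it. Leave the sound lids lying flat on the mat, hollow side up, lay the one without a boss flat in the grey reject tray, hollow side up too, and do not push about the forceps and the screw cap that lie on the mat.

Things in the scene. Friction and masses are not known exactly. Their poses are not given: they have to be found in the camera images.
- lid_a_mid (a point): Aluminium lid, a shallow box open underneath: 60 mm along its own x, 54 mm along y, 30 mm high, 0.15 kg (0.035 kg less without boss). This point is its centre, half-way up; its z points out of the closed face (up at the start, down once turned over). Walls 4 mm, closed plate 5 mm thick: the hollow is 52 x 46 mm, 25 mm deep. In a row along y, about 160 mm apart, yaw within 0.5 rad of the mat's.
- lid_b_mid (a point): A second lid, same size and axes; this point is its centre. A sound lid has a round steel boss in the middle of the hollow, 18 mm across, rising 16 mm from the inside of the plate (its end 9 mm below the rim); in a faulty one there is only bare plate (25 mm below the rim).
- lid_c_mid (a point): A third lid, same size and axes; this point is its centre. From outside all three look alike; which one is faulty is not told and must be found by looking or feeling inside.
- mat: Black rubber mat fixed on the counter, 280 mm along its x, 500 mm along its y, 3 mm thick; origin at the centre of its underside.
- reject: Grey open plastic reject tray, fixed, 150 mm along x by 130 mm along y by 50 mm high outside, walls and floor 4 mm; origin at the centre of its underside. It stands to the left or to the right of the mat; a blue tube rack 160 by 80 by 75 mm, fixed, stands on the other side.
- cap: A bystander: white screw cap, 32 mm across and 12 mm high, near the mat's near edge; origin at its underside.
- forceps: A bystander: steel forceps, 130 mm long, 20 mm wide, 10 mm high, lying along y near the mat's far edge; origin at the middle of its underside.
Things that resemble listed ones, but are neither listed nor needed, are in the scene too. Leave any orange look-alike of the part that bears lid_a_mid alone.

How it is judged:
At the end, for the whole second after the job is handed in: All lids lie flat, hollow side up (within 0.19 rad, centres under 24 mm high): two with centres within the mat's outline, one inside the reject tray; the latter is the one without a boss, which shows in the load on the tray (0.6 to 1.3 N; a sound lid weighs over 1.35 N) (angle between each of lid_a_mid, lid_b_mid, lid_c_mid's own z axis and vertical above 2.95 rad and height (world z) of each of lid_a_mid, lid_b_mid, lid_c_mid below 0.024 m and ((x of lid_a_mid in the frame of mat between -0.14 and 0.14 m and y of lid_a_mid in the frame of mat between -0.25 and 0.25 m) or (x of lid_a_mid in the frame of reject between -0.071 and 0.071 m and y of lid_a_mid in the frame of reject between -0.061 and 0.061 m)) and ((x of lid_b_mid in the frame of mat between -0.14 and 0.14 m and y of lid_b_mid in the frame of mat between -0.25 and 0.25 m) or (x of lid_b_mid in the frame of reject between -0.071 and 0.071 m and y of lid_b_mid in the frame of reject between -0.061 and 0.061 m)) and ((x of lid_c_mid in the frame of mat between -0.14 and 0.14 m and y of lid_c_mid in the frame of mat between -0.25 and 0.25 m) or (x of lid_c_mid in the frame of reject between -0.071 and 0.071 m and y of lid_c_mid in the frame of reject between -0.061 and 0.061 m)) and contact force between reject and anything else between 0.6 and 1.3 N); the robot touches nothing.
It fails at once if the forceps or the screw cap was pushed more than 40 mm (distance of any of forceps, cap from where it was at the start of the episode above 0.04 m).
It also fails if it takes over 72 s, if anything falls off the work surface, if the arm or the gripper's body presses on something with over 40 N, if the wrist force passes 120 N, or if a joint passes its speed limit or range.

## Robot

A 7-joint arm with a two-finger parallel gripper is mounted at the origin on the work surface. World frame = base frame: x ahead of the robot, y to its left, z up, the work surface at z = 0. Lengths are in m, angles in rad, forces in N, time in s.
With the tool pointing down it reaches from about 0.4 to 0.875 m from the base axis. Payload 19.3 kg.
Tool frame: the origin (TCP) lies where the fingers leave the gripper's body, on its centre line; the fingertips stand bot.tip_reach ahead of it and the grasp point (between the pads) lies 54 mm ahead of it (bot.tip_reach is the distance from the TCP to the fingertips, in m); z points along the fingers, y is the line along which they close (so a half turn about z gives the same grasp; the last joint's range is limited). The gripper opens to 85 mm and grips with 20 to 120 N. Pads are 22 mm wide; open, the fingers measure 114 mm over their backs; the gripper's body (76 mm by 85 mm) begins 54 mm behind the grasp point. The pads swing forward as they close: fully open they stand 13 mm farther back than shut.
Start: joints at [-1.282, 0.521, -0.036, 1.599, 0.021, 1.021, -0.113], TCP at [0.219, 0.585, 0.304] pointing down, gripper open.
Joint ranges: [-2.91, 2.91], [-0.3, 2.13], [-1.5, 1.42], [0.17, 2.43], [-1.26, 4.41], [0.16, 1.93], [-2.52, 2.52]. Speed limits (rad/s): [1.89, 1.89, 2.39, 2.39, 3.01, 3.01, 3.01].

## Interface

Orientations are given as [roll, pitch, yaw] about the fixed x, y, z axes, in that order (R = Rz(yaw) Ry(pitch) Rx(roll)).
In Python, from workcell import bot gives the robot as it stands. The module is installed in compiled form; this text tells all that it offers.
- The arm moves only by the shell command python3 -m jog 'ROWS' [FORCE]. ROWS is JSON, a list that holds one entry, the list of rows, each a list of 7 numbers: the shift along the tool's x, y, z in mm, then the turn, a rotation vector about the tool's x, y, z in rad, then the opening, from 0 (shut) to 1 (fully open). In form: [[[tx, ty, tz, wx, wy, wz, fingers], ...]]. A call has 1 to 5 rows; each row shifts and turns the commanded pose from where the row before left it, along the tool's axes as they then stand; what a row does not reach is not made up. A row lasts 1/10 s, in which the tool goes at most 50 mm and 8.59 degrees, less where a joint would pass 70% of its speed; a pose out of reach is approached as far as the arm can. A call is refused whole if a number of a shift passes 50 or a number of a turn 0.15, either way. A call with a gripper value outside its range is refused whole. The fingers move at their own pace and stop on an object; FORCE is the grip in N (left out, the last holds). Time passes only in rows, so rows that do not move let the fingers close. It gives the time, the measured TCP pose, the force, the opening and the grip force at its end, in the units of the state.
- bot.observe(): the state, without advancing time (a new reading comes with each control period).
- bot.grab_frame(name): name is "side" or "top"; returns a dict with "img" (384x512x3 uint8, red, green, blue), "intrinsics" (3x3 intrinsics, pixels), "R" (3x3) and "t" (3): a world point X has camera coordinates R X + t. Camera axes: x right, y down, z forward; pixel columns grow to the right and rows downward; lengths in m; the calibration is good to about 2 mm. A picture is of the moment at which its call begins. There is no depth.
- bot.job_done(): hands the job in; it is judged then, once.
Trained networks look in a picture, given as the dict that the camera call returned (one of the last four; its "shot" number tells which), for a name from the list of things; names that differ only in an ending like _2 or _b are one class to them, and where a whole thing is asked for, a point or a joint stands for the part that bears it (a point fixed in the world has none). Each returns a list of dicts, best first, with "conf" (0 to 1); they miss things now and then, are a little off and sometimes report something else, mostly with a low value. They report only what shows in the picture. A call takes as long as a camera call. They do not tell look-alikes from the thing itself.
- bot.trace(query, picture): "region" (384x512 bool, what is visible of it).
- bot.spot_point(query, picture): "xyz" ([x, y, z] in m, in world coordinates, good to about 4 mm: a listed point, or the origin of a listed thing).
The state is a dict: "clock": time; "qpos": joint angles; "qd": joint speeds; "joint_efforts": joint torques, N m; "position": TCP position; "tool_rot": TCP orientation; "force": force on the tool from outside, world axes, zero at the start; "moment": the same for the moment, N m; "grip_width": finger opening in m; "finger_force": force on a finger pad.
Only numpy, scipy, OpenCV 4.12 (cv2) and the standard library are available. Lean on these libraries where they do the work, as an engineer would, in place of code of your own. Each camera call takes 0.05 s, during which the arm holds its last target. There are 200 camera calls.

## Working session

There is one attempt and no reset: what is moved stays moved. The work goes in short steps, Python scripts to look and compute and a shell command to move; the robot and the scene stay as the last step left them, time stands still between calls to the robot, and variables do not carry over. Pictures are saved under pics/ and viewed, at most 10 in all, crops included, and the job is handed in when it is done.

```bash
mkdir -p pics; python3 - <<'E'
from workcell import bot
import cv2,numpy as np
s=bot.observe();print(s,bot.tip_reach)
for c in("top","side"):
    p=bot.grab_frame(c);cv2.imwrite(f"pics/{c}0.png",p["img"][:,:,::-1])
    print(c,p["intrinsics"],-p["R"].T@p["t"])
    for q in("lid_a_mid","mat","reject","cap","forceps"):
        for d in bot.spot_point(q,p):print(q,d["conf"],np.round(d["xyz"],3))
E
```

```text
{'clock': 0.0, 'qpos': array([-1.2821884 ,  0.5220001 , -0.03630234,  1.5999619 ,  0.02118785,
        1.0211068 , -0.11282831]), 'qd': array([ 0.00013438,  0.00111267,  0.00173947, -0.00084695,  0.00059716,
       -0.00043253,  0.00063366]), 'joint_efforts': array([-3.04864470e-04, -9.27110624e+01,  1.97991170e+00, -3.69954944e+01,
        1.78517879e-02,  7.86799559e-03, -8.56541965e-05]), 'position': array([0.21942878, 0.58496097, 0.30335115]), 'tool_rot': array([-3.14050393e+00,  7.93246418e-05,  2.78271757e+00]), 'force': array([-0.79039912, -0.42768903, -0.00102736]), 'moment': array([-0.00952517, -0.0051934 , -0.01146678]), 'finger_force': 0.0, 'grip_width': 0.08555197961829299} 0.0726
top [[456.38209043   0.         254.53026782]
 [  0.         456.38209043 191.97527186]
 [  0.           0.           1.        ]] [0.45516779 0.02087359 1.23488678]
lid_a_mid 0.86 [0.573 0.144 0.018]
lid_a_mid 0.68 [0.326 0.245 0.016]
mat 0.75 [ 0.558 -0.     0.002]
mat 0.15 [ 0.548 -0.173  0.018]
reject 0.78 [ 0.53  -0.366  0.001]
cap 0.55 [ 0.429 -0.093  0.004]
cap 0.3 [0.666 0.036 0.001]
forceps 0.69 [0.663 0.032 0.001]
forceps 0.68 [ 0.434 -0.096  0.005]
forceps 0.26 [ 0.521 -0.004  0.017]
side [[490.63692693   0.         258.73449548]
 [  0.         490.63692693 187.51615233]
 [  0.           0.           1.        ]] [ 0.04234846 -0.66679277  0.74881156]
lid_a_mid 0.77 [0.33  0.244 0.015]
lid_a_mid 0.64 [0.57  0.14  0.017]
mat 0.94 [ 0.555  0.001 -0.002]
mat 0.45 [0.57  0.14  0.017]
reject 0.94 [ 0.523 -0.362 -0.   ]
cap 0.52 [ 0.43  -0.093  0.005]
forceps 0.7 [0.665 0.031 0.001]
```

View pics/top0.png

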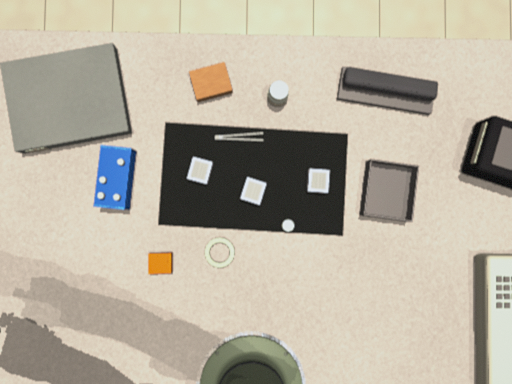

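View pics/side0.png

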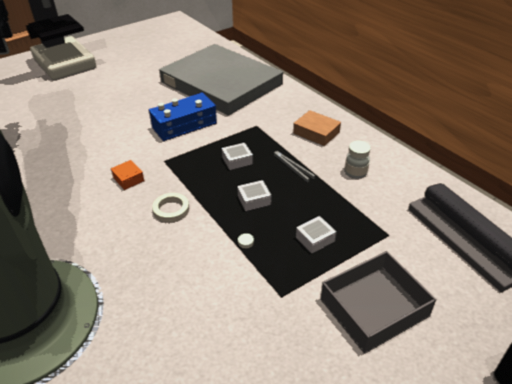

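The top view shows lids at (200,171), (253,191) and (319,181). The reject tray is at (388,191), the cap at (288,226) and the forceps at (240,136). The orange block at (160,263) is the decoy. Next I'll measure the lid poses and write a helper.

```bash
cat > h.py <<'E'
from workcell import bot
import numpy as np,cv2,sys
from scipy.spatial.transform import Rotation as Ro
from scipy.linalg import logm,expm
def pix(p,uv,z):
    d=p["R"].T@np.linalg.inv(p["intrinsics"])@np.array([*uv,1.]);c=-p["R"].T@p["t"]
    return c+d*(z-c[2])/d[2]
def cur():
    s=bot.observe();T=np.eye(4);T[:3,:3]=Ro.from_euler('xyz',s["tool_rot"]).as_matrix();T[:3,3]=s["position"];return T,s
def pose(g,head,el,side,reach=.054):
    """grasp point, heading, elevation (deg) of tool z, side=+-1: tool y to the left/right of heading"""
    e=np.radians(el);z=np.array([np.cos(e)*np.cos(head),np.cos(e)*np.sin(head),np.sin(e)])
    y=side*np.array([-np.sin(head),np.cos(head),0]);T=np.eye(4)
    T[:3,:3]=np.c_[np.cross(y,z),y,z];T[:3,3]=np.array(g)-reach*z;return T
def rows(Tt,T0=None,vmax=35,wmax=.13):
    """n identical rows (constant screw) from T0 to Tt"""
    T0=cur()[0] if T0 is None else T0
    L=np.real(logm(np.linalg.inv(T0)@Tt));w=np.abs([L[2,1],L[0,2],L[1,0]]).max()
    n=int(np.ceil(max(w/wmax,np.abs(L[:3,3]).max()*1e3/vmax,1)))
    E=expm(L/n);print(n,"x",list(np.round(E[:3,3]*1e3,1)),list(np.round(Ro.from_matrix(E[:3,:3]).as_rotvec(),3)))
    return Tt
def st():
    T,s=cur();print(round(s["clock"],2),"q",np.round(s["qpos"],2),"grasp",np.round(T[:3,3]+.054*T[:3,2],4),"z",np.round(T[:3,2],3),"y",np.round(T[:3,1],3),"w",round(s["grip_width"],4),"ff",round(s["finger_force"],1),"F",np.round(s["force"],1))
E
python3 - <<'E'
from h import *
p=bot.grab_frame("top")
h=cv2.cvtColor(p["img"],cv2.COLOR_RGB2GRAY)
M=np.zeros_like(h);M[128:230,166:342]=1
m=((h>110)&(M>0)).astype(np.uint8)
for c in cv2.findContours(m,0,2)[0]:
    if cv2.contourArea(c)<150: continue
    r=cv2.minAreaRect(c);P=np.array([pix(p,u,.033)for u in cv2.boxPoints(r)])
    e=P[1]-P[0],P[2]-P[1];print("c",np.round(P.mean(0),3),[(round(np.linalg.norm(v),4),round(np.degrees(np.arctan2(v[1],v[0])),1))for v in e])
P=np.array([pix(p,u,.003)for u in((165,123),(347,133),(343,235),(159,225))]);print(np.round(P,3))
P=np.array([pix(p,u,.05)for u in((367,160),(417,164),(412,222),(361,218))]);print(np.round(P,3),P.mean(0))
st()
A=pose([.5,.16,.25],np.arctan2(.16,.5),-60,1);B=pose([.5,.16,.25],np.arctan2(.16,.5),-60,-1)
rows(A);rows(B)
E
```

```text
c [ 0.519 -0.001  0.033] [(np.float64(0.0626), np.float64(-17.7)), (np.float64(0.0568), np.float64(-107.7))]
c [ 0.549 -0.173  0.033] [(np.float64(0.0625), np.float64(-3.8)), (np.float64(0.0578), np.float64(-93.3))]
c [0.572 0.141 0.033] [(np.float64(0.0631), np.float64(-14.8)), (np.float64(0.0572), np.float64(-105.2))]
c [0.663 0.039 0.033] [(np.float64(0.1246), np.float64(-89.1)), (np.float64(0.0214), np.float64(-179.4))]
c [ 0.68  -0.126  0.033] [(np.float64(0.2161), np.float64(-89.1)), (np.float64(0.0134), np.float64(-179.9))]
[[ 0.701  0.239  0.003]
 [ 0.681 -0.257  0.003]
 [ 0.403 -0.246  0.003]
 [ 0.425  0.25   0.003]]
[[ 0.602 -0.299  0.05 ]
 [ 0.593 -0.431  0.05 ]
 [ 0.441 -0.417  0.05 ]
 [ 0.45  -0.283  0.05 ]] [ 0.52143155 -0.35738733  0.05      ]
0.65 q [-1.28  0.52 -0.04  1.6   0.02  1.02 -0.11] grasp [0.2195 0.5852 0.2499] z [ 0.  0. -1.] y [0.351 0.936 0.   ] w 0.0852 ff 0.0 F [0.6 0.5 0.5]
13 x [np.float64(-21.4), np.float64(-32.9), np.float64(4.8)] [np.float64(-0.013), np.float64(-0.039), np.float64(-0.05)]
19 x [np.float64(-30.3), np.float64(15.9), np.float64(-5.3)] [np.float64(-0.034), np.float64(0.012), np.float64(0.126)]
```

```bash
python3 - <<'E'
from h import *
a=np.radians(-15)
rows(pose([.55,.147,.22],a,-45,1))
E
```

```text
11 x [np.float64(-34.6), np.float64(-28.8), np.float64(17.2)] [np.float64(-0.003), np.float64(-0.071), np.float64(-0.008)]
```

```bash
R='x'; python3 -m jog '[[[-34.6,-28.8,17.2,-0.003,-0.071,-0.008,1],[-34.6,-28.8,17.2,-0.003,-0.071,-0.008,1],[-34.6,-28.8,17.2,-0.003,-0.071,-0.008,1],[-34.6,-28.8,17.2,-0.003,-0.071,-0.008,1],[-34.6,-28.8,17.2,-0.003,-0.071,-0.008,1]]]' 60
python3 -m jog '[[[-34.6,-28.8,17.2,-0.003,-0.071,-0.008,1],[-34.6,-28.8,17.2,-0.003,-0.071,-0.008,1],[-34.6,-28.8,17.2,-0.003,-0.071,-0.008,1],[-34.6,-28.8,17.2,-0.003,-0.071,-0.008,1],[-34.6,-28.8,17.2,-0.003,-0.071,-0.008,1]]]'
python3 -m jog '[[[-34.6,-28.8,17.2,-0.003,-0.071,-0.008,1],[0,0,0,0,0,0,1],[0,0,0,0,0,0,1]]]'
python3 - <<'E'
from h import *
st()
a=np.radians(-15)
T=rows(pose([.535,.151,.1],a,-30,1))
T=rows(pose([.57,.142,.024],a,-30,1),T)
E
```

```text
clock: 1.15
position: [0.3438, 0.3869, 0.2428]
tool_rot: [3.133, 0.357, 2.823]
force: [1.8, -0.0, -0.5]
grip_width: 0.0853
finger_force: 0.0
clock: 1.65
position: [0.4793, 0.2013, 0.2478]
tool_rot: [3.138, 0.699, 2.861]
force: [1.8, 0.6, -0.2]
grip_width: 0.0857
finger_force: 0.0
clock: 1.95
position: [0.4938, 0.1863, 0.2522]
tool_rot: [3.137, 0.737, 2.864]
force: [0.4, 0.6, -0.2]
grip_width: 0.0857
finger_force: 0.0
1.95 q [-1.35  0.51  0.77  2.29  1.46  0.25 -0.83] grasp [0.5288 0.1766 0.2123] z [ 0.648 -0.18  -0.74 ] y [0.271 0.962 0.004] w 0.0857 ff 0.0 F [ 0.4  0.6 -0.2]
3 x [np.float64(30.7), np.float64(-7.9), np.float64(28.5)] [np.float64(-0.003), np.float64(-0.103), np.float64(-0.004)]
2 x [np.float64(23.9), np.float64(0.2), np.float64(34.6)] [np.float64(-0.0), np.float64(0.0), np.float64(-0.0)]
```

```bash
python3 -m jog '[[[30.7,-7.9,28.5,-0.003,-0.103,-0.004,1],[30.7,-7.9,28.5,-0.003,-0.103,-0.004,1],[30.7,-7.9,28.5,-0.003,-0.103,-0.004,1],[0,0,0,0,0,0,1],[0,0,0,0,0,0,1]]]' >/dev/null
python3 - <<'E'
from h import *
st()
a=np.radians(-15)
T=rows(pose([.535,.151,.07],a,-30,1))
T=rows(pose([.57,.142,.024],a,-30,1),T)
E
```

```text
2.45 q [-1.24  0.66  0.58  2.37  1.95  0.5  -1.45] grasp [0.5295 0.1489 0.1671] z [ 0.728 -0.265 -0.632] y [ 0.304  0.951 -0.048] w 0.0854 ff 0.0 F [ 0.5 -0.7  0.9]
3 x [np.float64(28.1), np.float64(1.0), np.float64(20.4)] [np.float64(-0.022), np.float64(-0.054), np.float64(0.004)]
2 x [np.float64(10.9), np.float64(0.2), np.float64(27.1)] [np.float64(-0.0), np.float64(0.0), np.float64(-0.0)]
```

```bash
python3 -m jog '[[[28.1,1,20.4,-0.022,-0.054,0.004,1],[28.1,1,20.4,-0.022,-0.054,0.004,1],[28.1,1,20.4,-0.022,-0.054,0.004,1],[0,0,0,0,0,0,1]]]' >/dev/null
python3 - <<'E'
from h import *
st()
a=np.radians(-15)
T=rows(pose([.535,.151,.06],a,-30,1))
T=rows(pose([.57,.142,.024],a,-30,1),T)
E
```

```text
2.85 q [-1.08  1.    0.3   2.4   2.2   0.94 -1.95] grasp [0.5345 0.1489 0.0664] z [ 0.834 -0.231 -0.5  ] y [ 0.26   0.966 -0.013] w 0.0857 ff 0.0 F [-1.  -0.9  0.5]
1 x [np.float64(5.6), np.float64(1.8), np.float64(3.2)] [np.float64(-0.007), np.float64(-0.0), np.float64(0.011)]
2 x [np.float64(6.6), np.float64(0.2), np.float64(24.6)] [np.float64(-0.0), np.float64(0.0), np.float64(-0.0)]
```

```bash
python3 -m jog '[[[5.6,1.8,3.2,-0.007,0,0.011,1],[6.6,0.2,24.6,0,0,0,1],[6.6,0.2,24.6,0,0,0,1],[0,0,0,0,0,0,1]]]' >/dev/null
python3 - <<'E'
from h import *
st()
p=bot.grab_frame("side");cv2.imwrite("pics/s1.png",cv2.resize(p["img"][90:290,140:400,::-1],None,fx=2.5,fy=2.5))
E
```

```text
3.25 q [-0.99  1.08  0.3   2.32  2.28  0.97 -1.99] grasp [0.5739 0.1451 0.0317] z [ 0.841 -0.219 -0.495] y [0.261 0.965 0.016] w 0.0851 ff 0.0 F [ 0.   0.2 -0.1]
```

View pics/s1.png

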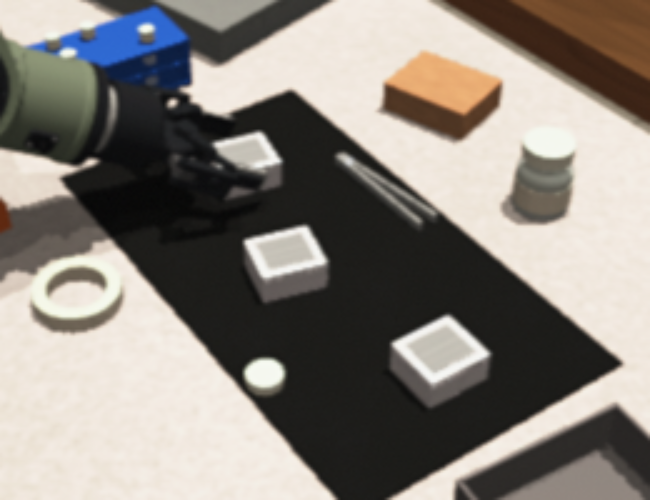

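The fingers straddle lid A at about (245,165) in the crop. I'll lower 8 mm, close and lift.

```bash
python3 -m jog '[[[7,0,4,0,0,0,1],[0,0,0,0,0,0,0.5],[0,0,0,0,0,0,0.3],[0,0,0,0,0,0,0.3],[0,0,0,0,0,0,0.3]]]' 60 >/dev/null
python3 -m jog '[[[0,0,0,0,0,0,0.3],[0,0,0,0,0,0,0.3]]]'
python3 -m jog '[[[-17,0,-10,0,0,0,0.3],[-17,0,-10,0,0,0,0.3],[-17,0,-10,0,0,0,0.3],[-17,0,-10,0,0,0,0.3],[0,0,0,0,0,0,0.3]]]'
python3 - <<'E'
from h import *
st()
E
```

```text
clock: 4.0
position: [0.5256, 0.157, 0.0481]
tool_rot: [3.114, 1.049, 2.857]
force: [-4.8, 3.7, 9.6]
grip_width: 0.0532
finger_force: 62.0
clock: 4.5
position: [0.5247, 0.156, 0.1283]
tool_rot: [3.111, 1.049, 2.853]
force: [-0.5, 0.2, -2.1]
grip_width: 0.0536
finger_force: 63.3
4.5 q [-1.04  0.91  0.36  2.37  2.27  0.88 -1.89] grasp [0.57   0.1443 0.1014] z [ 0.84  -0.217 -0.498] y [0.258 0.966 0.015] w 0.0536 ff 63.3 F [-0.5  0.2 -2.1]
```

```bash
python3 -m jog '[[[0,0,0,0,0,0.15,0.3],[0,0,0,0,0,0.15,0.3],[0,0,0,0,0,0.15,0.3],[0,0,0,0,0,0.15,0.3],[0,0,0,0,0,0.15,0.3]]]' >/dev/null
python3 - <<'E'
from h import *
st()
E
```

```text
5.0 q [-0.87  0.86  0.14  2.36  2.19  1.   -2.49] grasp [0.5696 0.1442 0.0985] z [ 0.839 -0.217 -0.5  ] y [0.517 0.607 0.604] w 0.0534 ff 63.5 F [ 0.5 -0.1 -1.7]
```

```bash
python3 -m jog '[[[0,0,0,0,0,-0.15,0.3],[0,0,0,0,0,-0.15,0.3],[0,0,0,0,0,-0.15,0.3],[0,0,0,0,0,-0.15,0.3],[0,0,0,0,0,-0.15,0.3]]]' >/dev/null
python3 -m jog '[[[0,0,0,0,0,-0.15,0.3],[0,0,0,0,0,-0.15,0.3],[0,0,0,0,0,-0.15,0.3],[0,0,0,0,0,-0.15,0.3],[0,0,0,0,0,-0.15,0.3]]]' >/dev/null
python3 -m jog '[[[0,0,0,0,0,-0.15,0.3],[0,0,0,0,0,-0.15,0.3],[0,0,0,0,0,-0.15,0.3],[0,0,0,0,0,-0.15,0.3],[0,0,0,0,0,-0.15,0.3]]]' >/dev/null
python3 -m jog '[[[0,0,0,0,0,-0.15,0.3],[0,0,0,0,0,-0.15,0.3],[0,0,0,0,0,-0.15,0.3],[0,0,0,0,0,-0.15,0.3],[0,0,0,0,0,-0.15,0.3]]]' >/dev/null
python3 -m jog '[[[0,0,0,0,0,-0.15,0.3],[0,0,0,0,0,-0.15,0.3],[0,0,0,0,0,-0.15,0.3],[0,0,0,0,0,-0.15,0.3],[0,0,0,0,0,-0.15,0.3]]]' >/dev/null
python3 - <<'E'
from h import *
st()
a=np.radians(-15)
T=rows(pose([.57,.142,.08],a,-15,-1))
T=rows(pose([.57,.142,.04],a,-15,-1),T)
E
```

```text
7.5 q [-1.49  1.42  1.09  2.39  3.18  0.59 -0.13] grasp [0.5698 0.1443 0.0984] z [ 0.839 -0.217 -0.5  ] y [-0.32  -0.939 -0.13 ] w 0.0536 ff 62.9 F [-0.3  0.5 -1.1]
3 x [np.float64(-10.1), np.float64(1.6), np.float64(3.1)] [np.float64(0.004), np.float64(0.087), np.float64(-0.049)]
2 x [np.float64(-19.3), np.float64(0.0), np.float64(5.2)] [np.float64(-0.0), np.float64(0.0), np.float64(0.0)]
```

```bash
python3 -m jog '[[[-10.1,1.6,3.1,0.004,0.087,-0.049,0.3],[-10.1,1.6,3.1,0.004,0.087,-0.049,0.3],[-10.1,1.6,3.1,0.004,0.087,-0.049,0.3],[0,0,0,0,0,0,0.3],[0,0,0,0,0,0,0.3]]]' >/dev/null
python3 -m jog '[[[-19.3,0,5.2,0,0,0,0.3],[-19.3,0,5.2,0,0,0,0.3],[0,0,0,0,0,0,0.3],[0,0,0,0,0,0,0.3]]]' >/dev/null
python3 - <<'E'
from h import *
st()
a=np.radians(-15)
T=rows(pose([.57,.142,.036],a,-15,-1))
p=bot.grab_frame("side");cv2.imwrite("pics/s2.png",cv2.resize(p["img"][90:290,140:400,::-1],None,fx=2.5,fy=2.5))
E
```

```text
8.4 q [-1.67  1.89  1.03  2.32  2.82  0.52 -0.19] grasp [0.5702 0.1429 0.0422] z [ 0.931 -0.251 -0.264] y [-0.264 -0.965 -0.011] w 0.0535 ff 63.3 F [-0.4  1.1 -0.6]
1 x [np.float64(-6.3), np.float64(1.1), np.float64(1.7)] [np.float64(0.002), np.float64(0.005), np.float64(-0.012)]
```

View pics/s2.png

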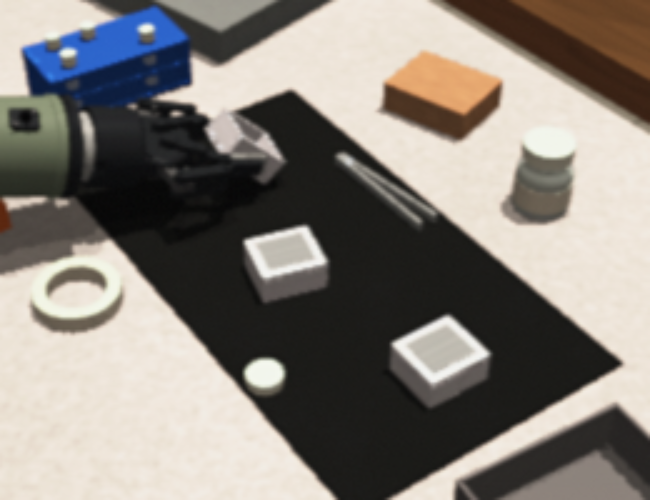

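Lid A is held tilted at about (240,145), with the hollow facing up and away. I'll lower it and open.

```bash
python3 -m jog '[[[-8,1.1,1.9,0,0,0,0.3],[0,0,0,0,0,0,0.8],[0,0,0,0,0,0,1],[0,0,0,0,0,0,1],[0,0,0,0,0,0,1]]]' 60
python3 -m jog '[[[0,0,0,0,0,0,1],[0,0,0,0,0,0,1]]]'
python3 - <<'E'
from h import *
st()
for c in("side","top"):
    p=bot.grab_frame(c);cv2.imwrite(f"pics/{c}3.png",p["img"][:,:,::-1])
a=cv2.resize(cv2.imread("pics/side3.png")[110:210,190:290],None,fx=4,fy=4);b=cv2.resize(cv2.imread("pics/top3.png")[120:220,160:260],None,fx=4,fy=4)
cv2.imwrite("pics/m3.png",np.hstack([a,b]))
E
```

```text
clock: 8.95
position: [0.5194, 0.1549, 0.0469]
tool_rot: [-3.114, -1.305, -0.293]
force: [-0.0, -0.3, -0.1]
grip_width: 0.0853
finger_force: 0.0
clock: 9.15
position: [0.5194, 0.1549, 0.0468]
tool_rot: [-3.114, -1.305, -0.293]
force: [-0.4, -0.6, -0.1]
grip_width: 0.0852
finger_force: 0.0
9.15 q [-1.68  1.91  1.02  2.31  2.81  0.52 -0.2 ] grasp [0.5697 0.1413 0.0327] z [ 0.932 -0.251 -0.262] y [-0.263 -0.965 -0.007] w 0.0852 ff 0.0 F [-0.4 -0.6 -0.1]
```

View pics/m3.png

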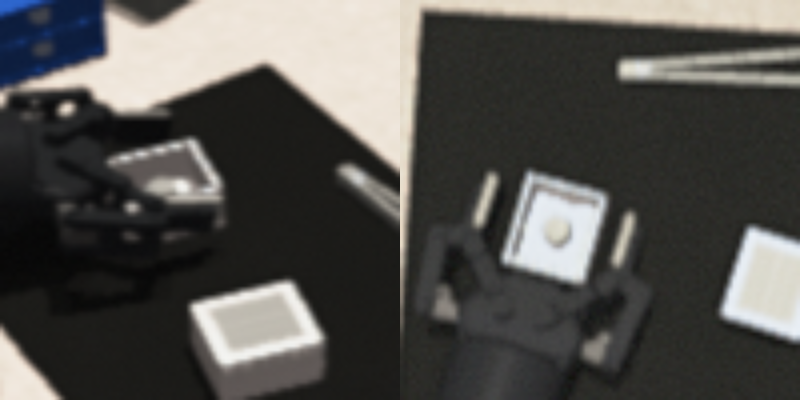

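The top view shows lid A flat, hollow up, with its boss in the middle at (557,232), so it is sound. Next is lid B, which lies close in. I'll grip it steeply and move it farther out before flipping it.

```bash
python3 -m jog '[[[30,0,-8,0,0,0,1],[30,0,-8,0,0,0,1],[30,0,-8,0,0,0,1],[0,0,0,0,0,0,1]]]' >/dev/null
python3 - <<'E'
from h import *
st()
a=np.radians(-17.7)
T=rows(pose([.519,-.001,.12],a,-60,-1))
T=rows(pose([.519,-.001,.032],a,-60,-1),T)
E
```

```text
9.65 q [-1.63  1.72  1.15  2.41  2.97  0.58 -0.12] grasp [0.5699 0.1399 0.1291] z [ 0.932 -0.253 -0.26 ] y [-0.265 -0.964 -0.011] w 0.0856 ff 0.0 F [ 0.8  0.2 -0.3]
7 x [np.float64(4.3), np.float64(21.1), np.float64(-0.1)] [np.float64(-0.006), np.float64(-0.112), np.float64(0.002)]
3 x [np.float64(-14.7), np.float64(0.0), np.float64(25.4)] [np.float64(0.0), np.float64(0.0), np.float64(-0.0)]
```

```bash
python3 -m jog '[[[4.3,21.1,-0.1,-0.006,-0.112,0.002,1],[4.3,21.1,-0.1,-0.006,-0.112,0.002,1],[4.3,21.1,-0.1,-0.006,-0.112,0.002,1],[4.3,21.1,-0.1,-0.006,-0.112,0.002,1],[4.3,21.1,-0.1,-0.006,-0.112,0.002,1]]]' >/dev/null
python3 -m jog '[[[4.3,21.1,-0.1,-0.006,-0.112,0.002,1],[4.3,21.1,-0.1,-0.006,-0.112,0.002,1],[0,0,0,0,0,0,1],[0,0,0,0,0,0,1]]]' >/dev/null
python3 - <<'E'
from h import *
st()
a=np.radians(-17.7)
T=rows(pose([.519,-.001,.1],a,-60,-1))
T=rows(pose([.519,-.001,.032],a,-60,-1),T)
E
```

```text
10.55 q [-1.03  0.82  0.83  2.4   3.28  0.38  0.57] grasp [0.5437 0.0356 0.1106] z [ 0.599 -0.218 -0.771] y [-0.324 -0.946  0.016] w 0.0856 ff 0.0 F [ 0.5  0.7 -0.2]
2 x [np.float64(-3.5), np.float64(21.9), np.float64(1.1)] [np.float64(0.013), np.float64(-0.083), np.float64(-0.004)]
2 x [np.float64(-17.0), np.float64(0.0), np.float64(29.4)] [np.float64(0.0), np.float64(0.0), np.float64(-0.0)]
```

```bash
python3 -m jog '[[[-3.5,21.9,1.1,0.013,-0.083,-0.004,1],[-3.5,21.9,1.1,0.013,-0.083,-0.004,1],[0,0,0,0,0,0,1]]]' >/dev/null
python3 - <<'E'
from h import *
st()
a=np.radians(-17.7)
T=rows(pose([.519,-.001,.09],a,-60,-1))
T=rows(pose([.519,-.001,.032],a,-60,-1),T)
E
```

```text
10.85 q [-0.77  0.67  0.66  2.39  3.49  0.27  0.59] grasp [ 0.5187 -0.0029  0.0994] z [ 0.476 -0.156 -0.865] y [-0.308 -0.951  0.003] w 0.0851 ff 0.0 F [ 0.5  1.1 -0.4]
1 x [np.float64(-4.9), np.float64(-1.7), np.float64(8.0)] [np.float64(0.004), np.float64(-0.002), np.float64(-0.002)]
2 x [np.float64(-14.5), np.float64(0.0), np.float64(25.1)] [np.float64(0.0), np.float64(0.0), np.float64(-0.0)]
```

```bash
python3 -m jog '[[[-4.9,-1.7,8,0.004,-0.002,-0.002,1],[-14.5,0,25.1,0,0,0,1],[-14.5,0,25.1,0,0,0,1],[0,0,0,0,0,0,1]]]' >/dev/null
python3 - <<'E'
from h import *
st()
E
python3 -m jog '[[[0,0,0,0,0,0,0.5],[0,0,0,0,0,0,0.3],[0,0,0,0,0,0,0.3],[0,0,0,0,0,0,0.3],[0,0,0,0,0,0,0.3]]]' 60
python3 - <<'E'
from h import *
st()
T,_=cur();up=T.copy();up[2,3]+=.025
rows(up);rows(pose([.59,-.005,.056],0,-50,-1),up)
E
```

```text
11.25 q [-0.75  0.89  0.62  2.39  3.42  0.47  0.57] grasp [0.518  0.0036 0.0279] z [ 0.475 -0.152 -0.867] y [-0.294 -0.956  0.006] w 0.0855 ff 0.0 F [ 0.2 -0.4 -0.1]
clock: 11.75
position: [0.4943, 0.0107, 0.0804]
tool_rot: [-3.139, -0.527, -0.304]
force: [-6.0, 4.0, 13.3]
grip_width: 0.0529
finger_force: 64.4
11.75 q [-0.75  0.87  0.62  2.39  3.42  0.46  0.57] grasp [0.5203 0.0027 0.0337] z [ 0.481 -0.148 -0.864] y [-0.299 -0.954 -0.002] w 0.0529 ff 64.4 F [-6.   4.  13.3]
1 x [np.float64(12.6), np.float64(-0.1), np.float64(-21.6)] [np.float64(-0.0), np.float64(-0.0), np.float64(-0.0)]
2 x [np.float64(24.4), np.float64(0.8), np.float64(20.4)] [np.float64(0.086), np.float64(0.085), np.float64(-0.125)]
```

```bash
python3 - <<'E'
from h import *
T,_=cur();up=T.copy();up[2,3]+=.025
el=np.degrees(np.arcsin(T[2,2]));print(el)
B=rows(pose([.59,-.005,.058],0,el,-1),up);C=rows(pose([.59,-.005,.036],0,el,-1),B)
E
python3 -m jog '[[[12.6,0,-21.6,0,0,0,0.3],[0,0,0,0,0,0,0.3]]]'
```

```text
-59.804945590739564
3 x [np.float64(20.2), np.float64(0.6), np.float64(12.0)] [np.float64(0.05), np.float64(-0.0), np.float64(-0.088)]
1 x [np.float64(-11.1), np.float64(0.0), np.float64(19.0)] [np.float64(0.0), np.float64(-0.0), np.float64(0.0)]
clock: 11.95
position: [0.4947, 0.0102, 0.1067]
tool_rot: [-3.138, -0.528, -0.306]
force: [-0.0, -0.3, -0.9]
grip_width: 0.0525
finger_force: 64.1
```

```bash
python3 -m jog '[[[20.2,0.6,12,0.05,0,-0.088,0.3],[20.2,0.6,12,0.05,0,-0.088,0.3],[20.2,0.6,12,0.05,0,-0.088,0.3],[0,0,0,0,0,0,0.3],[0,0,0,0,0,0,0.3]]]' >/dev/null
python3 -m jog '[[[-11.1,0,19,0,0,0,0.3],[0,0,0,0,0,0,0.3],[0,0,0,0,0,0,0.8],[0,0,0,0,0,0,1],[0,0,0,0,0,0,1]]]'
python3 - <<'E'
from h import *
st()
T=rows(pose([.588,-.005,.026],0,-30,-1))
E
```

```text
clock: 12.95
position: [0.5623, -0.0053, 0.0817]
tool_rot: [3.139, -0.525, 0.002]
force: [0.3, 0.1, 0.6]
grip_width: 0.0855
finger_force: 0.0
12.95 q [-0.52  0.84  0.54  2.25  3.74  0.48  0.71] grasp [ 0.5894 -0.0054  0.035 ] z [ 0.501 -0.002 -0.865] y [ 0.    -1.     0.002] w 0.0855 ff 0.0 F [0.3 0.1 0.6]
5 x [np.float64(-7.1), np.float64(-0.1), np.float64(1.5)] [np.float64(0.0), np.float64(0.104), np.float64(0.0)]
```

```bash
python3 -m jog '[[[-7.1,-0.1,1.5,0,0.104,0,1],[-7.1,-0.1,1.5,0,0.104,0,1],[-7.1,-0.1,1.5,0,0.104,0,1],[-7.1,-0.1,1.5,0,0.104,0,1],[-7.1,-0.1,1.5,0,0.104,0,1]]]' >/dev/null
python3 -m jog '[[[0,0,0,0,0,0,1],[0,0,0,0,0,0,1]]]'
python3 - <<'E'
from h import *
st()
T=rows(pose([.588,-.005,.024],0,-30,-1))
E
```

```text
clock: 13.65
position: [0.5442, -0.0047, 0.0517]
tool_rot: [-3.125, -0.964, -0.004]
force: [-0.1, 0.1, -0.3]
grip_width: 0.0854
finger_force: 0.0
13.65 q [-0.39  1.08  0.29  2.43  3.1   1.28  1.23] grasp [ 0.5886 -0.004   0.0209] z [ 0.822  0.013 -0.57 ] y [ 0.01  -1.    -0.009] w 0.0854 ff 0.0 F [-0.1  0.1 -0.3]
1 x [np.float64(-2.3), np.float64(0.3), np.float64(-2.0)] [np.float64(-0.013), np.float64(0.083), np.float64(-0.003)]
```

```bash
python3 -m jog '[[[3.3,0,-2.3,0,0,0,1],[0,0,0,0,0,0,0.5],[0,0,0,0,0,0,0.3],[0,0,0,0,0,0,0.3],[0,0,0,0,0,0,0.3]]]' 60 >/dev/null
python3 -m jog '[[[0,0,0,0,0,0,0.3],[16.4,0,-11.4,0,0,0,0.3],[16.4,0,-11.4,0,0,0,0.3],[16.4,0,-11.4,0,0,0,0.3],[0,0,0,0,0,0,0.3]]]'
python3 - <<'E'
from h import *
st()
E
```

```text
clock: 14.65
position: [0.5385, -0.0075, 0.0702]
tool_rot: [-3.114, -0.946, -0.027]
force: [-0.5, -0.4, -1.6]
grip_width: 0.0534
finger_force: 63.0
14.65 q [ 0.05  0.95 -0.24  2.43  2.95  1.2   1.73] grasp [ 0.5823 -0.0072  0.0386] z [ 0.811  0.005 -0.585] y [-0.005 -1.    -0.016] w 0.0534 ff 63.0 F [-0.5 -0.4 -1.6]
```

```bash
python3 -m jog '[[[23.3,0,3.8,0,0,0,0.3],[23.3,0,3.8,0,0,0,0.3],[23.3,0,3.8,0,0,0,0.3],[0,0,0,0,0,0,0.3]]]' >/dev/null
python3 - <<'E'
from h import *
st()
E
```

```text
15.05 q [ 0.04  0.79 -0.21  2.34  2.93  0.95  1.74] grasp [ 0.6347 -0.0054  0.0899] z [ 0.813  0.007 -0.582] y [-0.    -1.    -0.013] w 0.0529 ff 63.0 F [ 0.5  0.5 -1.9]
```

Now the roll of +π (J7 1.74 → about −1.4).

```bash
python3 -m jog '[[[0,0,0,0,0,0.15,0.3],[0,0,0,0,0,0.15,0.3],[0,0,0,0,0,0.15,0.3],[0,0,0,0,0,0.15,0.3],[0,0,0,0,0,0.15,0.3]]]' >/dev/null
python3 - <<'E'
from h import *
st()
E
python3 -m jog '[[[0,0,0,0,0,0.15,0.3],[0,0,0,0,0,0.15,0.3],[0,0,0,0,0,0.15,0.3],[0,0,0,0,0,0.15,0.3],[0,0,0,0,0,0.15,0.3]]]' >/dev/null
python3 -m jog '[[[0,0,0,0,0,0.15,0.3],[0,0,0,0,0,0.15,0.3],[0,0,0,0,0,0.15,0.3],[0,0,0,0,0,0.15,0.3],[0,0,0,0,0,0.15,0.3]]]' >/dev/null
python3 -m jog '[[[0,0,0,0,0,0.15,0.3],[0,0,0,0,0,0.15,0.3],[0,0,0,0,0,0.15,0.3],[0,0,0,0,0,0.15,0.3],[0,0,0,0,0,0.15,0.3]]]' >/dev/null
python3 -m jog '[[[0,0,0,0,0,0.14,0.3],[0,0,0,0,0,0,0.3]]]' >/dev/null
python3 - <<'E'
from h import *
st()
A=rows(pose([.605,-.005,.085],0,-10,1))
rows(pose([.595,-.005,.038],0,-10,1),A)
E
```

```text
15.55 q [ 0.24  0.83 -0.47  2.33  2.83  0.98  1.22] grasp [ 0.6315 -0.0052  0.086 ] z [ 0.81   0.008 -0.587] y [-0.403 -0.72  -0.565] w 0.0531 ff 63.2 F [ 0.2 -0.1 -1.9]
17.25 q [ 0.79  1.28 -1.26  2.31  2.57  1.24 -0.31] grasp [ 0.6308 -0.0041  0.084 ] z [ 0.808  0.009 -0.589] y [0.    1.    0.016] w 0.0534 ff 63.2 F [-0.3  1.  -1. ]
4 x [np.float64(8.8), np.float64(-0.1), np.float64(-5.6)] [np.float64(0.002), np.float64(-0.114), np.float64(-0.004)]
2 x [np.float64(24.0), np.float64(0.0), np.float64(-0.8)] [np.float64(0.0), np.float64(0.0), np.float64(0.0)]
```

```bash
python3 -m jog '[[[8.8,-0.1,-5.6,0.002,-0.114,-0.004,0.3],[8.8,-0.1,-5.6,0.002,-0.114,-0.004,0.3],[8.8,-0.1,-5.6,0.002,-0.114,-0.004,0.3],[8.8,-0.1,-5.6,0.002,-0.114,-0.004,0.3],[0,0,0,0,0,0,0.3]]]' >/dev/null
python3 -m jog '[[[24,0,-0.8,0,0,0,0.3],[24,0,-0.8,0,0,0,0.3],[0,0,0,0,0,0,0.3]]]'
python3 - <<'E'
from h import *
st()
rows(pose([.592,-.005,.034],0,-10,1))
E
```

```text
clock: 18.05
position: [0.5431, -0.006, 0.0479]
tool_rot: [-3.093, 1.395, -3.091]
force: [0.0, 0.6, -1.5]
grip_width: 0.053
finger_force: 63.2
18.05 q [ 0.76  1.65 -0.93  2.35  3.46  1.65 -0.39] grasp [ 0.5963 -0.0059  0.0385] z [ 0.985  0.    -0.175] y [-0.002  1.    -0.009] w 0.053 ff 63.2 F [ 0.   0.6 -1.5]
1 x [np.float64(5.2), np.float64(1.0), np.float64(-3.4)] [np.float64(0.0), np.float64(-0.001), np.float64(0.009)]
```

```bash
python3 -m jog '[[[4,0,-3,0,0,0,0.3],[0,0,0,0,0,0,0.8],[0,0,0,0,0,0,1],[0,0,0,0,0,0,1],[0,0,0,0,0,0,1]]]' 60
python3 -m jog '[[[0,0,0,0,0,0,1]]]' >/dev/null
python3 - <<'E'
from h import *
st()
for c in("side","top"):
    p=bot.grab_frame(c);cv2.imwrite(f"pics/{c}4.png",p["img"][:,:,::-1])
a=cv2.resize(cv2.imread("pics/side4.png")[130:230,220:320],None,fx=4,fy=4);b=cv2.resize(cv2.imread("pics/top4.png")[120:220,190:290],None,fx=4,fy=4)
cv2.imwrite("pics/m4.png",np.hstack([a,b]))
E
```

```text
clock: 18.55
position: [0.5403, -0.0069, 0.0479]
tool_rot: [-3.107, 1.402, -3.108]
force: [0.6, 0.5, -0.4]
grip_width: 0.0854
finger_force: 0.0
18.65 q [ 0.76  1.66 -0.92  2.35  3.48  1.65 -0.39] grasp [ 0.5934 -0.007   0.0386] z [ 0.986 -0.002 -0.168] y [ 0.001  1.    -0.006] w 0.0858 ff 0.0 F [-0.  -0.2  0. ]
```

View pics/m4.png

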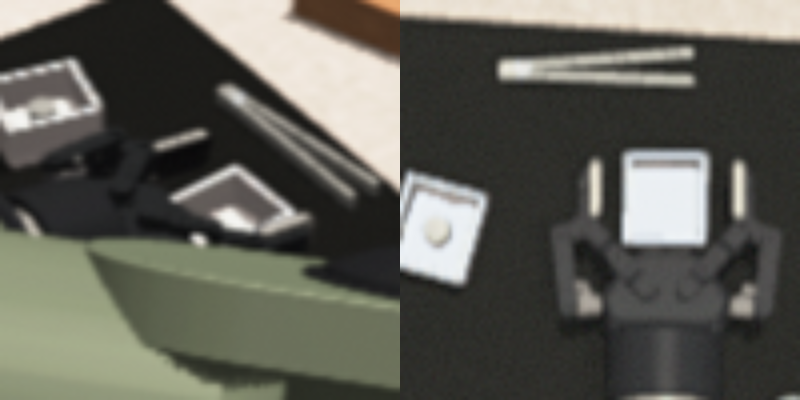

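Lid B at about (666,200) in the composite is flat, hollow up and empty, so it is the faulty one. I'll regrip it steeply and carry it to the tray.

```bash
python3 - <<'E'
from h import *
p=bot.grab_frame("top");print(pix(p,(256.5,169.7),.033))
T,_=cur();up=T.copy();up[2,3]+=.06;up[0,3]+=.01
A=rows(up);rows(pose([.6,-.007,.1],0,-80,1),A)
E
```

```text
[ 0.57405815 -0.0095388   0.033     ]
2 x [np.float64(-30.4), np.float64(-0.2), np.float64(-0.1)] [np.float64(-0.0), np.float64(0.0), np.float64(0.0)]
10 x [np.float64(-6.5), np.float64(-0.0), np.float64(0.0)] [np.float64(-0.0), np.float64(0.123), np.float64(0.0)]
```

```bash
python3 -m jog '[[[-30.4,0,0,0,0,0,1],[-30.4,0,0,0,0,0,1],[-6.5,0,0,0,0.123,0,1],[-6.5,0,0,0,0.123,0,1],[-6.5,0,0,0,0.123,0,1]]]' >/dev/null
python3 -m jog '[[[-6.5,0,0,0,0.123,0,1],[-6.5,0,0,0,0.123,0,1],[-6.5,0,0,0,0.123,0,1],[-6.5,0,0,0,0.123,0,1],[-6.5,0,0,0,0.123,0,1]]]' >/dev/null
python3 -m jog '[[[-6.5,0,0,0,0.123,0,1],[-6.5,0,0,0,0.123,0,1],[0,0,0,0,0,0,1]]]' >/dev/null
python3 - <<'E'
from h import *
st()
A=rows(pose([.576,-.009,.07],0,-80,1));rows(pose([.576,-.009,.032],0,-80,1),A)
E
```

```text
20.1 q [ 0.74  1.09 -1.37  1.89  1.32  1.17  0.48] grasp [ 0.6017 -0.0064  0.1007] z [ 0.179 -0.006 -0.984] y [ 0.002  1.    -0.005] w 0.0856 ff 0.0 F [-0.6 -0.  -0. ]
1 x [np.float64(30.5), np.float64(-2.8), np.float64(25.6)] [np.float64(-0.006), np.float64(0.006), np.float64(-0.001)]
2 x [np.float64(3.3), np.float64(0.0), np.float64(18.7)] [np.float64(0.0), np.float64(-0.0), np.float64(0.0)]
```

```bash
python3 -m jog '[[[15,-1.4,13,0,0,0,1],[15,-1.4,13,0,0,0,1],[3.3,0,18.7,0,0,0,1],[3.3,0,18.7,0,0,0,1],[0,0,0,0,0,0,1]]]' >/dev/null
python3 - <<'E'
from h import *
st()
E
python3 -m jog '[[[0,0,0,0,0,0,0.5],[0,0,0,0,0,0,0.3],[0,0,0,0,0,0,0.3],[0,0,0,0,0,0,0.3],[0,0,0,0,0,0,0.3]]]' 60
python3 -m jog '[[[-7,0,-39.5,0,0,0,0.3],[-7,0,-39.5,0,0,0,0.3],[-5,0,-30,0,0,0,0.3],[0,0,0,0,0,0,0.3]]]' >/dev/null
python3 - <<'E'
from h import *
st()
h=np.radians(-4)
el=np.degrees(np.arcsin(cur()[0][2,2]))
A=rows(pose([.524,-.361,.13],h,el,1));rows(pose([.524,-.361,.038],h,el,1),A)
E
```

```text
20.6 q [ 0.73  1.16 -1.29  1.98  1.47  1.11  0.37] grasp [ 0.5741 -0.0101  0.0286] z [ 0.18  -0.006 -0.984] y [ 0.     1.    -0.006] w 0.0853 ff 0.0 F [0.7 0.4 0.5]
clock: 21.1
position: [0.5661, -0.0094, 0.0852]
tool_rot: [-3.135, 0.184, -3.141]
force: [-4.1, -0.3, 8.1]
grip_width: 0.0529
finger_force: 63.2
21.5 q [ 0.79  1.   -1.43  1.93  1.24  1.18  0.49] grasp [ 0.576  -0.0089  0.1458] z [ 0.187 -0.007 -0.982] y [ 0.001  1.    -0.007] w 0.0527 ff 64.5 F [ 1.  -0.8 -2.1]
11 x [np.float64(3.9), np.float64(-32.1), np.float64(0.8)] [np.float64(0.001), np.float64(0.0), np.float64(0.006)]
3 x [np.float64(5.7), np.float64(0.0), np.float64(30.1)] [np.float64(0.0), np.float64(-0.0), np.float64(0.0)]
```

```bash
python3 -m jog '[[[3.9,-32.1,0.8,0.001,0,0.006,0.3],[3.9,-32.1,0.8,0.001,0,0.006,0.3],[3.9,-32.1,0.8,0.001,0,0.006,0.3],[3.9,-32.1,0.8,0.001,0,0.006,0.3],[3.9,-32.1,0.8,0.001,0,0.006,0.3]]]' >/dev/null
python3 -m jog '[[[3.9,-32.1,0.8,0.001,0,0.006,0.3],[3.9,-32.1,0.8,0.001,0,0.006,0.3],[3.9,-32.1,0.8,0.001,0,0.006,0.3],[3.9,-32.1,0.8,0.001,0,0.006,0.3],[3.9,-32.1,0.8,0.001,0,0.006,0.3]]]' >/dev/null
python3 -m jog '[[[3.9,-32.1,0.8,0.001,0,0.006,0.3],[0,0,0,0,0,0,0.3],[0,0,0,0,0,0,0.3]]]' >/dev/null
python3 - <<'E'
from h import *
st()
h=np.radians(-4)
el=-79.3
A=rows(pose([.524,-.361,.1],h,el,1));rows(pose([.524,-.361,.034],h,el,1),A)
E
```

```text
22.8 q [ 1.36  1.1  -1.41  1.76  1.21  1.18  1.16] grasp [ 0.5226 -0.3618  0.1269] z [ 0.181 -0.018 -0.983] y [ 0.069  0.998 -0.005] w 0.0529 ff 64.3 F [ 0.3  1.  -1.1]
1 x [np.float64(3.8), np.float64(0.8), np.float64(26.7)] [np.float64(-0.005), np.float64(-0.004), np.float64(0.002)]
2 x [np.float64(6.1), np.float64(-0.0), np.float64(32.4)] [np.float64(0.0), np.float64(-0.0), np.float64(-0.0)]
```

```bash
python3 -m jog '[[[3.8,0.8,26.7,0,0,0,0.3],[6.1,0,32.4,0,0,0,0.3],[6.1,0,32.4,0,0,0,0.3],[0,0,0,0,0,0,0.3],[0,0,0,0,0,0,0.78]]]'
python3 -m jog '[[[0,0,0,0,0,0,0.78],[0,0,0,0,0,0,0.78],[-6,0,-32,0,0,0,0.78],[-6,0,-32,0,0,0,0.78],[-6,0,-32,0,0,0,0.78]]]'
python3 - <<'E'
from h import *
st()
p=bot.grab_frame("side");cv2.imwrite("pics/s5.png",p["img"][:,:,::-1])
A=rows(pose([.53,-.171,.13],np.radians(-3.8),-40,1))
E
```

```text
clock: 23.3
position: [0.5145, -0.359, 0.0872]
tool_rot: [-3.137, 0.183, 3.076]
force: [0.2, -0.6, 0.2]
grip_width: 0.0656
finger_force: 0.0
clock: 23.8
position: [0.5144, -0.3595, 0.1865]
tool_rot: [-3.136, 0.183, 3.075]
force: [-0.4, -0.2, 1.2]
grip_width: 0.0667
finger_force: 0.0
23.8 q [ 1.35  1.09 -1.41  1.76  1.19  1.17  1.17] grasp [ 0.5242 -0.3605  0.1334] z [ 0.181 -0.017 -0.983] y [ 0.067  0.998 -0.005] w 0.0667 ff 0.0 F [-0.4 -0.2  1.2]
6 x [np.float64(8.1), np.float64(31.5), np.float64(0.9)] [np.float64(-0.001), np.float64(-0.114), np.float64(0.0)]
```

View pics/s5.png

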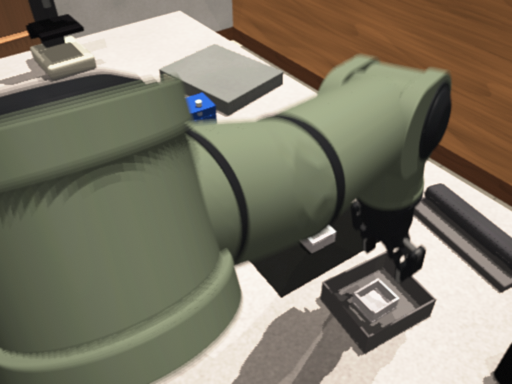

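Lid B is flat in the tray at about (375,296), hollow up. Now lid C.

```bash
python3 -m jog '[[[8.1,31.5,0.9,-0.001,-0.114,0,1],[8.1,31.5,0.9,-0.001,-0.114,0,1],[8.1,31.5,0.9,-0.001,-0.114,0,1],[8.1,31.5,0.9,-0.001,-0.114,0,1],[8.1,31.5,0.9,-0.001,-0.114,0,1]]]' >/dev/null
python3 -m jog '[[[8.1,31.5,0.9,-0.001,-0.114,0,1],[0,0,0,0,0,0,1],[0,0,0,0,0,0,1]]]' >/dev/null
python3 - <<'E'
from h import *
st()
A=rows(pose([.53,-.171,.1],np.radians(-3.8),-40,1))
A=rows(pose([.548,-.173,.07],np.radians(-3.8),-31,1),A)
A=rows(pose([.55,-.173,.025],np.radians(-3.8),-31,1),A)
E
```

```text
24.65 q [ 1.35  1.16 -1.43  2.37  2.24  0.93  0.1 ] grasp [ 0.5272 -0.1937  0.1202] z [ 0.705 -0.057 -0.707] y [ 0.068  0.998 -0.013] w 0.0855 ff 0.0 F [ 0.6 -0.5  0.9]
1 x [np.float64(17.9), np.float64(22.6), np.float64(15.2)] [np.float64(-0.01), np.float64(-0.087), np.float64(0.008)]
2 x [np.float64(10.6), np.float64(-0.4), np.float64(16.5)] [np.float64(0.0), np.float64(-0.079), np.float64(0.0)]
2 x [np.float64(18.8), np.float64(0.1), np.float64(12.4)] [np.float64(0.0), np.float64(0.0), np.float64(-0.0)]
```

```bash
python3 -m jog '[[[17.9,22.6,15.2,-0.01,-0.087,0.008,1],[10.6,-0.4,16.5,0,-0.079,0,1],[10.6,-0.4,16.5,0,-0.079,0,1],[0,0,0,0,0,0,1]]]' >/dev/null
python3 - <<'E'
from h import *
st()
A=rows(pose([.548,-.173,.06],np.radians(-3.8),-31,1))
A=rows(pose([.55,-.173,.025],np.radians(-3.8),-31,1),A)
E
```

```text
25.05 q [ 1.34  1.53 -1.33  2.42  2.78  1.12  0.04] grasp [ 0.5482 -0.1745  0.0664] z [ 0.853 -0.058 -0.518] y [0.07  0.998 0.003] w 0.0855 ff 0.0 F [-1.   0.2 -0.3]
1 x [np.float64(5.8), np.float64(1.4), np.float64(3.0)] [np.float64(-0.001), np.float64(-0.004), np.float64(-0.005)]
1 x [np.float64(29.0), np.float64(0.1), np.float64(19.7)] [np.float64(0.0), np.float64(0.0), np.float64(-0.0)]
```

```bash
python3 -m jog '[[[5.8,1.4,3,0,0,0,1],[14.5,0,9.9,0,0,0,1],[14.5,0,9.9,0,0,0,1],[0,0,0,0,0,0,1]]]' >/dev/null
python3 - <<'E'
from h import *
st()
E
python3 -m jog '[[[0,0,0,0,0,0,0.5],[0,0,0,0,0,0,0.3],[0,0,0,0,0,0,0.3],[0,0,0,0,0,0,0.3],[0,0,0,0,0,0,0.3]]]' 60
python3 - <<'E'
from h import *
st()
T,_=cur();T[2,3]+=.08;T[0,3]+=.055;rows(T)
E
```

```text
25.45 q [ 1.33  1.61 -1.26  2.39  2.88  1.12  0.06] grasp [ 0.5506 -0.1746  0.0286] z [ 0.854 -0.06  -0.517] y [ 0.068  0.998 -0.004] w 0.0855 ff 0.0 F [ 0.6  0.5 -0.2]
clock: 25.95
position: [0.5045, -0.1704, 0.0581]
tool_rot: [-3.136, 1.032, 3.079]
force: [-4.9, -0.5, 7.6]
grip_width: 0.0528
finger_force: 62.3
25.95 q [ 1.33  1.61 -1.26  2.39  2.88  1.12  0.06] grasp [ 0.5508 -0.1736  0.0304] z [ 0.856 -0.059 -0.513] y [ 0.067  0.998 -0.003] w 0.0528 ff 62.3 F [-4.9 -0.5  7.6]
3 x [np.float64(-32.3), np.float64(1.2), np.float64(2.0)] [np.float64(0.0), np.float64(0.0), np.float64(0.0)]
```

```bash
python3 -m jog '[[[-32.3,1.2,2,0,0,0,0.3],[-32.3,1.2,2,0,0,0,0.3],[-32.3,1.2,2,0,0,0,0.3],[0,0,0,0,0,0,0.3]]]' >/dev/null
python3 -m jog '[[[0,0,0,0,0,-0.15,0.3],[0,0,0,0,0,-0.15,0.3],[0,0,0,0,0,-0.15,0.3],[0,0,0,0,0,-0.15,0.3],[0,0,0,0,0,-0.15,0.3]]]' >/dev/null
python3 - <<'E'
from h import *
st()
E
```

```text
26.85 q [ 1.15  1.2  -1.18  2.33  2.78  0.98  0.44] grasp [ 0.6049 -0.1733  0.1086] z [ 0.855 -0.058 -0.515] y [-0.304  0.749 -0.589] w 0.0531 ff 62.8 F [ 0.   0.7 -1.4]
```

```bash
python3 -m jog '[[[0,0,0,0,0,-0.15,0.3],[0,0,0,0,0,-0.15,0.3],[0,0,0,0,0,-0.15,0.3],[0,0,0,0,0,-0.15,0.3],[0,0,0,0,0,-0.15,0.3]]]' >/dev/null
python3 -m jog '[[[0,0,0,0,0,-0.15,0.3],[0,0,0,0,0,-0.15,0.3],[0,0,0,0,0,-0.15,0.3],[0,0,0,0,0,-0.15,0.3],[0,0,0,0,0,-0.15,0.3]]]' >/dev/null
python3 -m jog '[[[0,0,0,0,0,-0.15,0.3],[0,0,0,0,0,-0.15,0.3],[0,0,0,0,0,-0.15,0.3],[0,0,0,0,0,-0.15,0.3],[0,0,0,0,0,-0.15,0.3]]]' >/dev/null
python3 -m jog '[[[0,0,0,0,0,-0.15,0.3],[0,0,0,0,0,0,0.3]]]' >/dev/null
python3 - <<'E'
from h import *
st()
a=np.radians(-3.8)
A=rows(pose([.585,-.172,.09],a,-14,-1))
rows(pose([.58,-.172,.042],a,-14,-1),A)
E
```

```text
28.55 q [ 0.57  0.82 -0.37  2.35  3.21  0.98  1.9 ] grasp [ 0.6052 -0.1727  0.1088] z [ 0.855 -0.058 -0.515] y [-0.061 -0.998  0.011] w 0.0531 ff 62.9 F [-0.4  0.4 -2.5]
3 x [np.float64(-13.9), np.float64(0.1), np.float64(-3.2)] [np.float64(-0.0), np.float64(0.099), np.float64(0.004)]
2 x [np.float64(-23.9), np.float64(0.2), np.float64(3.4)] [np.float64(-0.0), np.float64(-0.0), np.float64(-0.0)]
```

```bash
python3 -m jog '[[[-13.9,0.1,-3.2,0,0.099,0.004,0.3],[-13.9,0.1,-3.2,0,0.099,0.004,0.3],[-13.9,0.1,-3.2,0,0.099,0.004,0.3],[0,0,0,0,0,0,0.3],[0,0,0,0,0,0,0.3]]]' >/dev/null
python3 -m jog '[[[-23.9,0.2,3.4,0,0,0,0.3],[-23.9,0.2,3.4,0,0,0,0.3],[0,0,0,0,0,0,0.3]]]' >/dev/null
python3 - <<'E'
from h import *
st()
a=np.radians(-3.8)
rows(pose([.578,-.172,.036],a,-14,-1))
E
```

```text
29.35 q [ 0.64  1.24 -0.35  2.35  3.47  1.6   2.03] grasp [ 0.5812 -0.1726  0.0421] z [ 0.968 -0.065 -0.242] y [-0.068 -0.998 -0.003] w 0.0529 ff 62.9 F [ 0.3  0.3 -0.7]
1 x [np.float64(-6.7), np.float64(-0.3), np.float64(-1.7)] [np.float64(0.001), np.float64(0.001), np.float64(-0.003)]
```

```bash
python3 -m jog '[[[-6.7,-0.3,-1.7,0,0,0,0.3],[0,0,0,0,0,0,0.8],[0,0,0,0,0,0,1],[0,0,0,0,0,0,1],[0,0,0,0,0,0,1]]]' 60
python3 -m jog '[[[0,0,0,0,0,0,1],[30,0,-8,0,0,0,1],[30,0,-8,0,0,0,1],[0,0,0,0,0,0,1]]]'
python3 - <<'E'
from h import *
st()
for c in("side","top"):
    p=bot.grab_frame(c);cv2.imwrite(f"pics/{c}6.png",p["img"][:,:,::-1])
    for q in ("cap","forceps","lid_a_mid"):
        for d in bot.spot_point(q,p)[:3]: print(c,q,d["conf"],np.round(d["xyz"],3))
a=cv2.resize(cv2.imread("pics/side6.png")[110:340,190:440],None,fx=1.6,fy=1.6);b=cv2.resize(cv2.imread("pics/top6.png")[110:248,170:420],None,fx=1.6*1.4,fy=2.667)[:368,:400]
b=cv2.resize(cv2.imread("pics/top6.png")[110:250,170:425],(400,368))
cv2.imwrite("pics/m6.png",np.hstack([a,b]))
E
```

```text
clock: 29.85
position: [0.5251, -0.1682, 0.0495]
tool_rot: [-3.131, -1.328, -0.077]
force: [0.5, 0.1, -0.3]
grip_width: 0.0855
finger_force: 0.0
clock: 30.25
position: [0.5238, -0.1682, 0.1141]
tool_rot: [-3.134, -1.33, -0.074]
force: [-0.1, -0.8, -0.4]
grip_width: 0.0854
finger_force: 0.0
30.25 q [ 0.65  1.1  -0.38  2.42  3.43  1.55  2.01] grasp [ 0.5762 -0.1717  0.1012] z [ 0.969 -0.065 -0.238] y [-0.067 -0.998 -0.002] w 0.0854 ff 0.0 F [-0.1 -0.8 -0.4]
side forceps 0.54 [0.664 0.033 0.002]
side lid_a_mid 0.98 [0.329 0.243 0.012]
top forceps 0.45 [0.664 0.034 0.004]
top lid_a_mid 0.76 [0.554 0.145 0.018]
top lid_a_mid 0.71 [0.325 0.246 0.016]
```

View pics/m6.png

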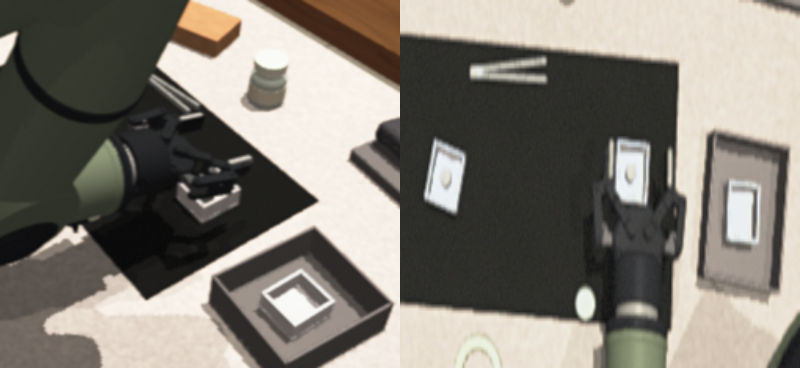

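The picture shows lid C at about (630,172), flat with its boss. Lid A lies at (445,177) with its boss, and the empty lid B is in the tray at (743,213). The cap and forceps have not moved.

```bash
python3 -c "
from workcell import bot
print(bot.job_done())"
```

```text
the job is handed in; nothing more can be done
None
```

The job is handed in at about 30 s: lids A and C, both with a boss, lie hollow side up on the mat, lid B without a boss lies hollow side up in the reject tray, and the forceps and cap were not moved. The hand-in returned no verdict.

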